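# Tip the tilting pan's gauge balls into the catch tray

## Robot

A 7-joint arm with a two-finger parallel gripper is mounted at the origin on the work surface. World frame = base frame: x ahead of the robot, y to its left, z up, the work surface at z = 0. Lengths are in m, angles in rad, forces in N, time in s.
With the tool pointing down it reaches from about 0.425 to 0.95 m from the base axis. Payload 4.7 kg.
Tool frame: the origin (TCP) lies at the very end of the fingers, on their centre line; the grasp point (between the pads) lies 19 mm behind it; z points along the fingers, x is the direction in which the jaws open and shut, and the axes are right-handed (so a half turn about z gives the same grasp; the last joint's range is limited). The gripper opens to 85 mm and grips with 20 to 120 N. Pads are 22 mm wide; open, the fingers measure 114 mm over their backs; the gripper's body (76 mm by 85 mm) begins 54 mm behind the grasp point. The pads swing forward as they close: fully open they stand 13 mm farther back than shut.
Start: joints at [1.303, 0.469, -0.049, 1.532, 0.024, 1.141, -0.082], TCP at [0.16, -0.656, 0.231] pointing down, gripper open.
Joint ranges: [-2.59, 2.59], [-0.33, 1.99], [-1.39, 1.29], [0.1, 2.45], [-1.04, 4.18], [0.21, 1.99], [-2.66, 2.66]. Speed limits (rad/s): [2.57, 2.57, 3.14, 3.14, 3.14, 3.14, 3.14].

## Interface

Orientations are given as [roll, pitch, yaw] about the fixed x, y, z axes, in that order (R = Rz(yaw) Ry(pitch) Rx(roll)).
In Python, from rig import env gives the robot as it stands.
- The arm moves only by the tool drive_tool, never from a script. Its arguments are lists of equal length, an entry for each row: "claw": the closure, from 0 (fully open) to 1 (shut); "travel": the shift along the tool's x, y, z in units of 250 mm (1.0 is 250 mm), a list of three; "yaw": the turn about the tool's z in units of 1.5 rad (1.0 is 1.5 rad). In form: {"claw": [claw, ...], "travel": [[tx, ty, tz], ...], "yaw": [yaw, ...]}. A call has exactly 10 rows; each row is the pose to reach, as a shift and turn from the pose commanded when the call began, along the tool's axes at that moment; what a row does not reach only later rows make up. A row lasts 1/10 s, in which the tool goes at most 50 mm and 8.59 degrees, less where a joint would pass 70% of its speed; a pose out of reach is approached as far as the arm can. A call with a number of a shift or a turn outside -1 to 1 is refused whole. A call with a gripper value outside its range is refused whole. The fingers move at their own pace and stop on an object; "newtons" is the grip in N (left out, the last holds). Time passes only in rows, so rows that repeat a pose let the fingers close, or fill a call up. It gives the time, the measured TCP pose, the force and the opening at its end, in the units of the state.
- env.read_state(): the state, without advancing time (a new reading comes with each control period).
- env.snapshot(name): name is "side" or "top" or "wrist"; returns the picture (480x640x3 uint8, red, green, blue); there is no depth.
- env.camera_info(name): a dict with "fov_y" (degrees; the focal length in pixels is half the picture's height over the tangent of half this angle, whatever the lens; pixels are square), "cx", "cy" (the principal point, pixels), "R" (3x3) and "t" (3): a world point X has camera coordinates R X + t. Camera axes: x right, y down, z forward; pixel columns grow to the right and rows downward; lengths in m; the calibration is good to about 2 mm. A picture is of the moment at which its call begins: read the wrist's pose just before it. camera_info takes no time and is no camera call; for the wrist camera it gives the pose at the moment of the call.
- env.close_job(): hands the job in, once; it reports no verdict.
The state is a dict: "time_s": time; "qpos": joint angles; "qvel": joint speeds; "tau": joint torques, N m; "tool_pos": TCP position; "orientation": TCP orientation; "contact_force": force on the tool from outside, world axes, zero at the start; "ft_torque": the same for the moment, N m; "finger_gap": opening from 0.0 (shut) to 1.0 (fully open).
Only numpy, scipy, OpenCV 4.12 (cv2) and the standard library are available. Lean on these libraries where they do the work, as an engineer would, in place of code of your own. Each camera call takes 0.05 s, during which the arm holds its last target. There are 200 camera calls.

## Task

Put the empty blue tray flat on the bench under the open lip of the tilting pan, then, by its red bar, tip the pan forward to 35 degrees (second red dot of its scale) and keep it there for two seconds so that both steel balls roll out into the tray, and bring the pan back level (bar straight above the axle, first red dot). Leave the tray with the balls under the lip; never tip the pan past 45 degrees, let no ball fall on the bench, and do not disturb the pen mug, oil bottle, note block or loupe.

Things in the scene. Friction and masses are not known exactly. Their poses are not given: they have to be found in the camera images.
- stand: Green pan stand, fixed. Origin on the bench below the axle; x level, towards the pan's open lip; y along the axle; z up. Base 110 mm wide, 12 high, x -88 to +12 mm; the bench beyond is free for the tray. Two cheeks (24 mm along x, 8 thick, at y +-46 mm, 140 high) hold the axle at z = 125 mm. Scale arcs, radius 55 mm, dotted every 5 degrees: red dots at 0 (straight up) and 35 degrees.
- pan (a joint): Tilt of the steel pan on its axle, rad: 0 level, positive = lip down, bar forward; 35 degrees = 0.61; travel -0.25 to 0.95, no stop at level. Stiff hinge (0.3 N m friction): stays where left; starts leaning back 0.1 to 0.22. Pan floor at axle height when level, from 80 mm behind to 65 mm before the axle, 72 mm wide, side and back walls 30 mm, open in front.
- pan_bar (a point): Centre of the red round bar: 14 mm thick, 84 mm long along the axle direction, 110 mm above the axle when level, carried by two upright 7 mm rods 38 mm either side of its centre. Between the rods the space below it is free to 15 mm above the pan floor. It swings with the pan about the axle; about 3 N push it.
- pan_lip (a point): Middle of the pan's open front edge, 65 mm in front of the axle; level with the axle when the pan is level.
- tray: Loose blue open tray, 300 g: 150 mm (x) x 120 mm (y), walls 42 mm high and 5 mm thick, dark rubber floor 9 mm thick. Origin at the centre of its underside, z up; its x axis points to the end with the yellow tab. A good place: its x axis along the stand's, its centre 97 mm in front of the axle.
- tray_tab (a point): Grip point of the tray's yellow tab: upright plate 10 mm thick (tray x), 40 mm wide (tray y), outside the end wall, its middle 80 mm from the tray's centre along +x. Top 82 mm, this point 65 mm above the tray's underside; free on both sides above 42 mm.
- ball1_center (a point): Centre of a steel ball, 24 mm diameter, 57 g, loose in the pan, over the axle against a low rib; rolls out to the lip along its lane when tipped forward.
- ball2_center (a point): Centre of the other steel ball, the same.
- pens_mid (a point): White mug with pens, 72 mm wide, 90 mm high, pens up to 145 mm; point on its axis 45 mm up. Leave alone.
- oil_mid (a point): Amber oil bottle, 48 mm wide, 105 mm high; point on its axis half-way up. Leave alone.
- notes_mid (a point): Yellow note block 62 x 52 x 24 mm, at its centre. Leave alone.
- loupe_mid (a point): Black standing loupe, 54 mm wide, 50 mm high, at its centre. Leave alone.
Mind the look-alikes: they are no part of the job. Leave any brown look-alike of the part that bears ball2_center alone.

How it is judged:
By the outcome, as a careful person would: the job done as asked, in the order asked, and still so for the second after the job is handed in, with the robot touching nothing.
It also fails if it takes over 72 s, if anything falls off the work surface, if the arm or the gripper's body presses on something with over 40 N, if the wrist force passes 120 N, or if a joint passes its speed limit or range.

## Working session

There is one attempt and no reset: what is moved stays moved. The work goes in short steps, Python scripts to look and compute and a tool call to move; the robot and the scene stay as the last step left them, time stands still between calls to the robot, and variables do not carry over. Pictures are saved under pics/ and viewed, about 8 in all and at most 12, crops included, and the job is handed in when it is done.

Besides the shell and the picture viewer there is one more tool, called as name(argument=value, ...) on one line, values as JSON. drive_tool: Moves the arm, as the interface text tells. Shifts and turns lie within -1 to 1; 1 stands for 250 mm of shift or 1.5 rad of turn. Its arguments: {"type":"object","properties":{"claw":{"type":"array"},"travel":{"type":"array"},"yaw":{"type":"array"},"newtons":{"type":"number"}},"required":["claw","travel","yaw"]}

```bash
mkdir -p pics; ls; python3 - <<'E'
from rig import env
import cv2,numpy as np
print(env.read_state())
for n in("side","top"):
    i=env.camera_info(n);print(n,i)
    cv2.imwrite(f"pics/{n}0.png",env.snapshot(n)[:,:,::-1])
E
```

```text
pics
{'time_s': 0.0, 'qpos': array([ 1.30310889,  0.46946195, -0.04856705,  1.53367977,  0.02406426,
        1.14101098, -0.08231009]), 'qvel': array([-0.00113359,  0.00034358,  0.00114393,  0.00075341, -0.00019704,
       -0.00134187,  0.00201259]), 'tau': array([ 3.82259777e-04, -5.10318983e+01, -4.64387890e-02, -2.37715316e+01,
        1.06273068e-02,  7.49393221e-03,  3.65691024e-07]), 'tool_pos': array([ 0.15952005, -0.65528068,  0.23025349]), 'orientation': array([ 3.14153971e+00,  1.97535548e-03, -1.33202753e+00]), 'contact_force': array([ 0.9937112 ,  0.22325639, -0.27298588]), 'ft_torque': array([-0.01391695,  0.02595916, -0.01009161]), 'finger_gap': 0.9994726687833492}
side {'fov_y': 51.86637910209032, 'cx': 326.988668764764, 'cy': 233.29116926765133, 'R': array([[-0.98852481, -0.15051851,  0.01276281],
       [-0.10808345,  0.64574245, -0.75586683],
       [ 0.10553046, -0.74857255, -0.65460099]]), 't': array([0.56853857, 0.21884686, 0.76445136])}
top {'fov_y': 57.93791458369978, 'cx': 323.8606195869103, 'cy': 238.73917458694228, 'R': array([[ 0.0141187 , -0.99968132,  0.02092648],
       [-0.99571908, -0.01596853, -0.09104135],
       [ 0.0913465 , -0.0195515 , -0.99562722]]), 't': array([-0.09523017,  0.59731904,  0.82184862])}
```

View pics/top0.png

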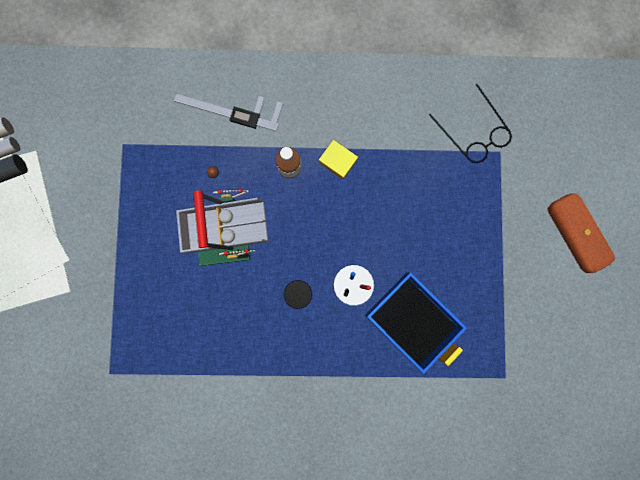

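View pics/side0.png

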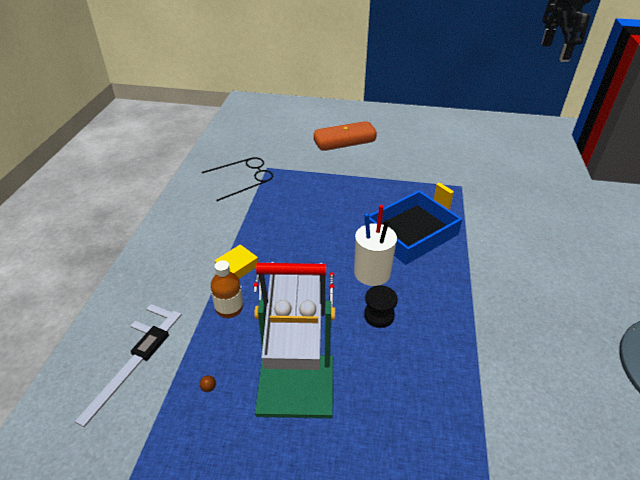

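```bash
cat > h.py <<'E'
from rig import env
import cv2,numpy as np
def cam(n):
    i=env.camera_info(n);f=240/np.tan(np.radians(i["fov_y"]/2))
    return np.array(i["R"]),np.array(i["t"]),f,i["cx"],i["cy"]
def ray(c,p):
    R,t,f,cx,cy=c
    return -R.T@t,R.T@np.array([(p[0]-cx)/f,(p[1]-cy)/f,1])
def onz(c,p,z):
    o,d=ray(c,p);return o+d*(z-o[2])/d[2]
def tri(c1,p1,c2,p2):
    o,d=ray(c1,p1);q,e=ray(c2,p2)
    s=np.linalg.lstsq(np.c_[d,-e],q-o,rcond=None)[0]
    a,b=o+d*s[0],q+e*s[1];return (a+b)/2,np.linalg.norm(a-b)
def proj(c,X):
    R,t,f,cx,cy=c;v=R@np.array(X)+t;return np.array([v[0]/v[2]*f+cx,v[1]/v[2]*f+cy])
def mask(im,lo,hi,roi=None):
    m=cv2.inRange(cv2.cvtColor(im,cv2.COLOR_RGB2HSV),np.array(lo),np.array(hi))
    if roi:
        k=np.zeros_like(m);x0,y0,x1,y1=roi;k[y0:y1,x0:x1]=255;m&=k
    return m
def big(m):
    c=max(cv2.findContours(m,cv2.RETR_EXTERNAL,cv2.CHAIN_APPROX_NONE)[0],key=cv2.contourArea)
    return c,cv2.contourArea(c),cv2.minAreaRect(c)
E
python3 - <<'E'
from h import *
np.set_printoptions(precision=4,suppress=True)
T,S=cam("top"),cam("side")
t=cv2.imread("pics/top0.png")[:,:,::-1].copy();s=cv2.imread("pics/side0.png")[:,:,::-1].copy()
def rep(n,r): print(n,r[1],r[2],'\n',cv2.boxPoints(r[2]).round(1).tolist())
bt=big(mask(t,(0,170,90),(6,255,255),(185,180,215,255)));rep('bar top',bt)
bs=big(mask(s,(0,170,90),(6,255,255),(240,255,340,280)));rep('bar side',bs)
tr=big(mask(t,(100,150,140),(115,255,255),(360,260,480,380)));rep('tray',tr)
for p in cv2.boxPoints(tr[2]): print(onz(T,p,.042))
tb=big(mask(t,(22,130,150),(32,255,255),(430,330,480,380)));rep('tab',tb);print(onz(T,tb[2][0],.082))
for p in cv2.boxPoints(tb[2]): print(onz(T,p,.082))
print('mug',onz(T,(353.5,285),.09),'notes',onz(T,(339,159),.024),'loupe',onz(T,(297.5,294),.05),'oil',onz(T,(286.5,153.5),.105))
print(tri(T,bt[2][0],S,bs[2][0]))
A=cv2.resize(t[180:275,165:285],None,fx=5,fy=5,interpolation=cv2.INTER_CUBIC)
cv2.imwrite("pics/c1.png",A[:,:,::-1])
A=cv2.resize(s[250:420,235:355],None,fx=3.5,fy=3.5,interpolation=cv2.INTER_CUBIC)
cv2.imwrite("pics/c2.png",A[:,:,::-1])
E
```

```text
bar top 239.5 ((200.0, 219.0), (56.32008361816406, 8.392796516418457), 83.6598129272461) 
 [[192.6999969482422, 191.5], [201.10000610351562, 190.5], [207.3000030517578, 246.5], [198.89999389648438, 247.5]]
bar side 608.5 ((290.0125732421875, 268.3093566894531), (68.17054748535156, 10.434638977050781), 1.0416266918182373) 
 [[255.8000030517578, 272.8999938964844], [256.0, 262.5], [324.20001220703125, 263.70001220703125], [324.0, 274.1000061035156]]
tray 5012.5 ((416.97967529296875, 322.48028564453125), (80.84811401367188, 63.9921875), 44.23609924316406) 
 [[365.70001220703125, 317.20001220703125], [410.29998779296875, 271.3999938964844], [468.29998779296875, 327.79998779296875], [423.6000061035156, 373.6000061035156]]
[ 0.4489 -0.1676  0.042 ]
[ 0.5371 -0.2532  0.042 ]
[ 0.4314 -0.3637  0.042 ]
[ 0.3452 -0.2776  0.042 ]
tab 94.5 ((453.2500305175781, 356.25), (4.949747085571289, 21.21320343017578), 45.0) 
 [[444.0, 362.0], [459.0, 347.0], [462.5, 350.5], [447.5, 365.5]]
[ 0.3848 -0.3215  0.082 ]
[ 0.3744 -0.3046  0.082 ]
[ 0.4013 -0.3321  0.082 ]
[ 0.3951 -0.3384  0.082 ]
[ 0.3683 -0.3108  0.082 ]
mug [ 0.5101 -0.1396  0.09  ] notes [ 0.7602 -0.1144  0.024 ] loupe [ 0.4912 -0.0375  0.05  ] oil [ 0.7457 -0.0148  0.105 ]
(array([0.6072, 0.102 , 0.2334]), np.float64(0.0017332024149672499))
```

View pics/c1.png

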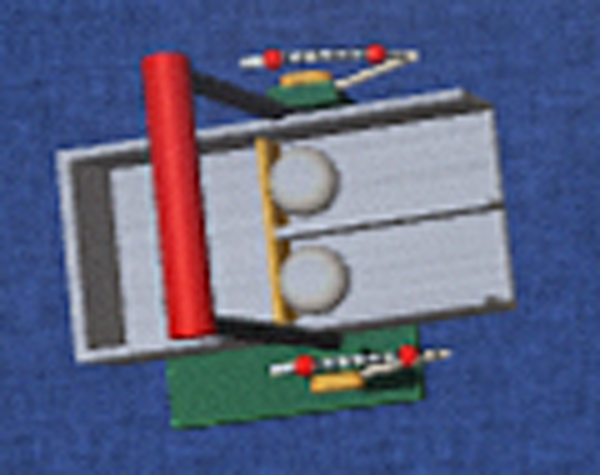

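View pics/c2.png

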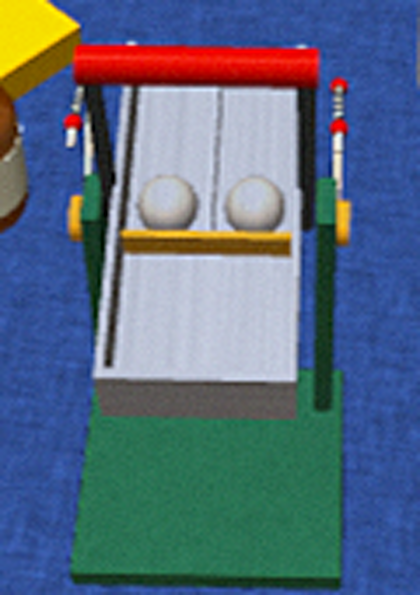

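```bash
python3 - <<'E'
from h import *
np.set_printoptions(precision=4,suppress=True)
T,S=cam("top"),cam("side")
a0,b0=onz(T,(219.4,191.6),.18),onz(T,(225.8,253.2),.18)
a1,b1=onz(T,(240.2,190.6),.17),onz(T,(246.6,250.8),.17)
print(a0,b0,np.linalg.norm(a0-b0),a1,b1)
m0,m1=(a0+b0)/2,(a1+b1)/2;print('axle',m0,'35',m1,m1-m0,np.linalg.norm(m1-m0))
d=(a0-b0)[:2];print('xaxis yaw from dots',np.arctan2(-d[0],d[1]), np.arctan2(d[1],d[0]))
p,q=onz(T,(196.9,191),.233),onz(T,(203.1,247),.233);e=(p-q)[:2];print('bar',p,q,np.linalg.norm(e),'axis yaw',np.arctan2(e[1],e[0]))
# axle caps side view (yellow): px crop/3.5+(235,250)
# triangulate dots in two views
sd=lambda x,y:(x/3.5+235,y/3.5+250)
for n,tp,sp in(("far0",(219.4,191.6),sd(73,123)),("near0",(225.8,253.2),sd(339,127)),("near35",(246.6,250.8),sd(338,86))):print(n,tri(T,tp,S,sp))
# balls, z~.137
for p in((303,181),(314,279)): print('ball',onz(T,(p[0]/5+165,p[1]/5+180),.138))
print('ball tri',tri(T,(303/5+165,181/5+180),S,sd(167,203)),tri(T,(314/5+165,279/5+180),S,sd(254,205)))
# lip corners
print('lip',onz(T,(490/5+165,110/5+180),.135),onz(T,(512/5+165,308/5+180),.135))
# base corners
print('base',onz(T,(172/5+165,424/5+180),.012),onz(T,(424/5+165,398/5+180),.012))
E
```

```text
[0.6586 0.0868 0.18  ] [0.5591 0.073  0.18  ] 0.10047800764289903 [0.6629 0.0551 0.17  ] [0.564  0.0416 0.17  ]
axle [0.6088 0.0799 0.18  ] 35 [0.6134 0.0484 0.17  ] [ 0.0046 -0.0315 -0.01  ] 0.03340758545407041
xaxis yaw from dots -1.4334648671061088 0.13733145968878782
bar [0.6484 0.1083 0.233 ] [0.5648 0.0958 0.233 ] 0.0845188329277341 axis yaw 0.1483895548589345
far0 (array([0.659, 0.087, 0.179]), np.float64(0.00041239582701315416))
near0 (array([0.5595, 0.0732, 0.1795]), np.float64(0.0007180068144160216))
near35 (array([0.5643, 0.0418, 0.169 ]), np.float64(0.00046315875634012993))
ball [0.6245 0.0842 0.138 ]
ball [0.591  0.0793 0.138 ]
ball tri (array([0.6251, 0.0845, 0.1366]), np.float64(0.0007784557428509495)) (array([0.5915, 0.0797, 0.1362]), np.float64(0.0005568220537846611))
lip [0.6507 0.0216 0.135 ] [0.5824 0.0122 0.135 ]
base [0.5445 0.1587 0.012 ] [0.5563 0.0597 0.012 ]
```

```bash
cat >> h.py <<'E'
def conv(x,y,z,yaw):
    s=env.read_state();w=s["orientation"][2];d=np.array([x,y,z])-s["tool_pos"]
    c,n=np.cos(w),np.sin(w)
    dy=(yaw-w+np.pi)%(2*np.pi)-np.pi
    print("pos",s["tool_pos"].round(4),"yaw",round(w,4),"t",round(s["time_s"],2),"F",s["contact_force"].round(1),"gap",round(s["finger_gap"],3))
    print("units",(np.array([d[0]*c+d[1]*n,d[0]*n-d[1]*c,-d[2]])/.25).round(3),"yaw",round(-dy/1.5,3))
E
```

drive_tool(claw=[0,0,0,0,0,0,0,0,0,0], travel=[[-0.1,-0.1,0.03],[-0.22,-0.24,0.07],[-0.36,-0.4,0.12],[-0.5,-0.55,0.17],[-0.62,-0.68,0.21],[-0.72,-0.79,0.25],[-0.8,-0.88,0.28],[-0.86,-0.95,0.3],[-0.9,-0.99,0.3],[-0.9,-0.99,0.3]], yaw=[0.07,0.15,0.24,0.33,0.42,0.5,0.57,0.63,0.667,0.667])

```text
time_s: 1.1
tool_pos: [0.3482, -0.3764, 0.1559]
orientation: [3.14, 0.001, -2.328]
contact_force: [0.5, 0.4, 0.1]
finger_gap: 0.999
```

```bash
python3 - <<'E'
from h import *
conv(.385,-.3225,.11,-2.332)
E
```

```text
pos [ 0.3482 -0.3764  0.1559] yaw -2.3279 t 1.1 F [0.5 0.4 0.1] gap 0.999
units [-0.258  0.041  0.184] yaw 0.003
```

drive_tool(claw=[0,0,0,0,0,0,0,0,0,0], travel=[[-0.05,0.01,0.03],[-0.11,0.02,0.07],[-0.17,0.03,0.11],[-0.22,0.04,0.15],[-0.25,0.041,0.17],[-0.258,0.041,0.184],[-0.258,0.041,0.184],[-0.258,0.041,0.184],[-0.258,0.041,0.184],[-0.258,0.041,0.184]], yaw=[0.003,0.003,0.003,0.003,0.003,0.003,0.003,0.003,0.003,0.003])

```text
time_s: 2.1
tool_pos: [0.384, -0.3255, 0.1107]
orientation: [-3.141, -0.0, -2.338]
contact_force: [-0.5, 0.3, 0.5]
finger_gap: 1.001
```

```bash
python3 - <<'E'
from h import *
conv(.385,-.3225,.046,-2.332)
W=cam("wrist")
print("proj tab top",proj(W,(.385,-.3225,.082)),"tcp",proj(W,env.read_state()["tool_pos"]))
im=env.snapshot("wrist");cv2.imwrite("pics/w1.png",im[:,:,::-1])
m=mask(im,(22,120,100),(34,255,255));c,a,r=big(m);print(a,r)
for p in cv2.boxPoints(r): print(p,onz(W,p,.082))
print(onz(W,r[0],.082))
E
```

```text
pos [ 0.384  -0.3255  0.1107] yaw -2.3378 t 2.1 F [-0.5  0.3  0.5] gap 1.001
units [-0.011  0.005  0.259] yaw -0.004
proj tab top [312.83542254 282.32701105] tcp [319.09606197 307.69185966]
1410.5 ((310.0, 282.0), (76.0, 20.0), 90.0)
[300. 244.] [ 0.40279013 -0.33155248  0.082     ]
[320. 244.] [ 0.39639924 -0.33817579  0.082     ]
[320. 320.] [ 0.36828248 -0.31113511  0.082     ]
[300. 320.] [ 0.37506901 -0.30410342  0.082     ]
[ 0.38605354 -0.32164982  0.082     ]
```

View pics/w1.png

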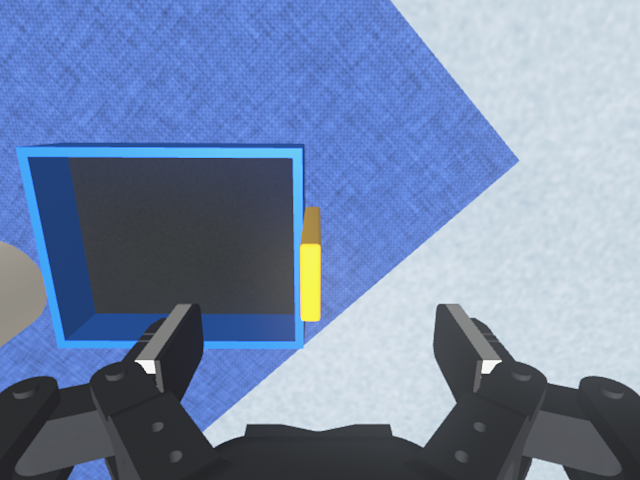

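drive_tool(claw=[0,0,0,0,0,0,0,0,0.5,1], travel=[[-0.01,0.003,0.03],[-0.016,0.005,0.07],[-0.016,0.005,0.12],[-0.016,0.005,0.17],[-0.016,0.005,0.21],[-0.016,0.005,0.24],[-0.016,0.005,0.255],[-0.016,0.005,0.259],[-0.016,0.005,0.259],[-0.016,0.005,0.259]], yaw=[-0.004,-0.004,-0.004,-0.004,-0.004,-0.004,-0.004,-0.004,-0.004,-0.004], newtons=70)

```text
time_s: 3.15
tool_pos: [0.3862, -0.3215, 0.046]
orientation: [-3.141, 0.0, -2.331]
contact_force: [-0.2, -1.1, 1.1]
finger_gap: 0.694
```

drive_tool(claw=[1,1,1,1,1,1,1,1,1,1], travel=[[0,0,0],[0,0,0],[0,0,0],[0,0,0],[0,0,0],[0,0,0],[0,0,-0.02],[0,0,-0.05],[0,0,-0.08],[0,0,-0.08]], yaw=[0,0,0,0,0,0,0,0,0,0])

```text
time_s: 4.15
tool_pos: [0.3865, -0.3216, 0.0666]
orientation: [-3.14, 0.0, -2.331]
contact_force: [0.1, -0.1, -3.7]
finger_gap: 0.114
```

drive_tool(claw=[1,1,1,1,1,1,1,1,1,1], travel=[[-0.01,-0.02,0],[-0.03,-0.06,0],[-0.06,-0.12,0],[-0.1,-0.2,0],[-0.14,-0.28,0],[-0.18,-0.36,0],[-0.22,-0.43,0],[-0.25,-0.48,0],[-0.26,-0.5,0],[-0.26,-0.5,0]], yaw=[-0.02,-0.06,-0.13,-0.21,-0.3,-0.39,-0.47,-0.54,-0.58,-0.6])

```text
time_s: 5.15
tool_pos: [0.5224, -0.3603, 0.065]
orientation: [-3.141, 0.0, -1.428]
contact_force: [0.2, 1.0, -3.7]
finger_gap: 0.108
```

```bash
python3 - <<'E'
from h import *
conv(.656,-.399,.066,-1.431)
E
```

```text
pos [ 0.5224 -0.3603  0.065 ] yaw -1.4283 t 5.15 F [ 0.2  1.  -3.7] gap 0.108
units [ 0.229 -0.507 -0.004] yaw 0.002
```

drive_tool(claw=[1,1,1,1,1,1,1,1,1,1], travel=[[0.01,-0.02,0],[0.03,-0.07,0],[0.06,-0.14,0],[0.1,-0.22,0],[0.13,-0.3,0],[0.17,-0.38,0],[0.2,-0.44,0],[0.22,-0.49,0],[0.229,-0.507,0],[0.229,-0.507,0]], yaw=[0.002,0.002,0.002,0.002,0.002,0.002,0.002,0.002,0.002,0.002])

```text
time_s: 6.15
tool_pos: [0.6548, -0.3991, 0.065]
orientation: [3.141, 0.0, -1.434]
contact_force: [-0.9, -0.1, -3.3]
finger_gap: 0.114
```

```bash
python3 - <<'E'
from h import *
conv(.656,-.289,.066,-1.431)
conv(.6337,-.0952,.066,-1.431)
W=cam("wrist");im=env.snapshot("wrist");cv2.imwrite("pics/w2.png",im[:,:,::-1])
T=cam("top");t=env.snapshot("top");cv2.imwrite("pics/t2.png",t[:,:,::-1])
E
```

```text
pos [ 0.6548 -0.3991  0.065 ] yaw -1.4341 t 6.15 F [-0.9 -0.1 -3.3] gap 0.114
units [-0.436 -0.065 -0.004] yaw -0.002
pos [ 0.6548 -0.3991  0.065 ] yaw -1.4341 t 6.15 F [-0.9 -0.1 -3.3] gap 0.114
units [-1.216 -0.082 -0.004] yaw -0.002
```

View pics/w2.png

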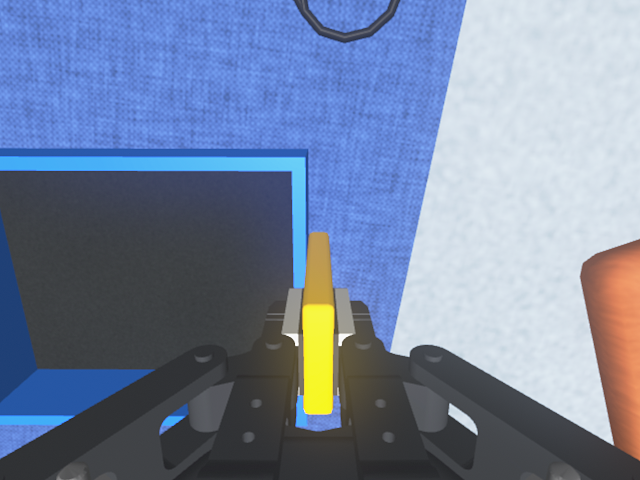

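drive_tool(claw=[1,1,1,1,1,1,1,1,1,1], travel=[[-0.02,-0.003,0],[-0.06,-0.01,0],[-0.12,-0.02,0],[-0.19,-0.03,0],[-0.26,-0.04,0],[-0.32,-0.05,0],[-0.38,-0.06,0],[-0.42,-0.065,0],[-0.436,-0.065,0],[-0.436,-0.065,0]], yaw=[-0.002,-0.002,-0.002,-0.002,-0.002,-0.002,-0.002,-0.002,-0.002,-0.002])

```text
time_s: 7.25
tool_pos: [0.6561, -0.2885, 0.0656]
orientation: [3.142, -0.0, -1.43]
contact_force: [0.3, -0.1, -4.1]
finger_gap: 0.108
```

drive_tool(claw=[1,1,1,1,1,1,1,1,1,1], travel=[[-0.02,0,0],[-0.07,-0.002,0],[-0.15,-0.004,0],[-0.25,-0.007,0],[-0.35,-0.01,0],[-0.45,-0.012,0],[-0.53,-0.015,0],[-0.59,-0.016,0],[-0.62,-0.017,0],[-0.62,-0.017,0]], yaw=[0,0,0,0,0,0,0,0,0,0])

```text
time_s: 8.25
tool_pos: [0.6387, -0.1332, 0.0657]
orientation: [-3.141, 0.001, -1.429]
contact_force: [-1.3, 0.6, -3.7]
finger_gap: 0.112
```

```bash
python3 - <<'E'
from h import *
conv(.6337,-.0952,.066,-1.431)
T=cam("top");t=env.snapshot("top");t2=env.snapshot("side")
cv2.imwrite("pics/t3.png",np.hstack([t[130:330,160:420],t2[160:440,190:450][:200]])[:,:,::-1])
E
```

```text
pos [ 0.6387 -0.1332  0.0657] yaw -1.4288 t 8.25 F [-1.3  0.6 -3.7] gap 0.112
units [-0.153 -0.002 -0.001] yaw 0.001
```

View pics/t3.png

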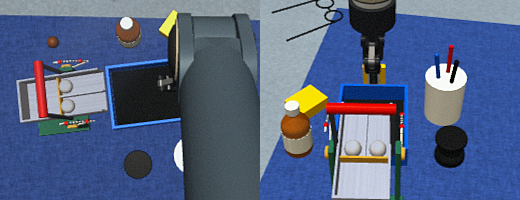

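drive_tool(claw=[1,1,1,1,1,1,1,1,1,1], travel=[[-0.03,-0.001,0],[-0.08,-0.002,0],[-0.12,-0.002,0],[-0.15,-0.002,0],[-0.153,-0.002,0.01],[-0.153,-0.002,0.03],[-0.153,-0.002,0.05],[-0.153,-0.002,0.065],[-0.153,-0.002,0.076],[-0.153,-0.002,0.079]], yaw=[0.001,0.001,0.001,0.001,0.001,0.001,0.001,0.001,0.001,0.001])

```text
time_s: 9.35
tool_pos: [0.6336, -0.0977, 0.046]
orientation: [3.141, -0.0, -1.433]
contact_force: [-3.4, -0.6, 3.3]
finger_gap: 0.108
```

```bash
python3 - <<'E'
from h import *
conv(.6337,-.0952,.046,-1.431)
T=cam("top");t=env.snapshot("top");t2=env.snapshot("side")
cv2.imwrite("pics/t4.png",t[:,:,::-1]);cv2.imwrite("pics/s4.png",t2[:,:,::-1])
m=mask(t,(100,150,140),(115,255,255),(225,190,325,275));ys,xs=np.where(m>0);print(xs.min(),xs.max(),ys.min(),ys.max())
c=np.array([.6225,-.016]);u=np.array([.1395,-.99]);n=np.array([.99,.1395])
for a,b in((-.075,.06),(.075,.06),(.075,-.06),(-.075,-.06)):
    X=np.r_[c+a*u+b*n,.042];print("exp corner",proj(T,X).round(1),proj(cam("side"),X).round(1))
A=cv2.resize(t[180:290,215:335],None,fx=4,fy=4);B=cv2.resize(t2[220:330,235:355],None,fx=4,fy=4)
cv2.imwrite("pics/c4.png",cv2.resize(np.hstack([A,B]),(800,367))[:,:,::-1])
E
```

```text
pos [ 0.6336 -0.0977  0.046 ] yaw -1.4332 t 9.35 F [-3.4 -0.6  3.3] gap 0.108
units [-0.01  -0.002 -0.   ] yaw -0.001
226 309 190 274
exp corner [245.7 199.5] [258.8 335.9]
exp corner [322.5 190.2] [268.6 266.9]
exp corner [330.3 251.2] [336.6 268.1]
exp corner [252.6 260.9] [336.9 337.2]
```

View pics/c4.png

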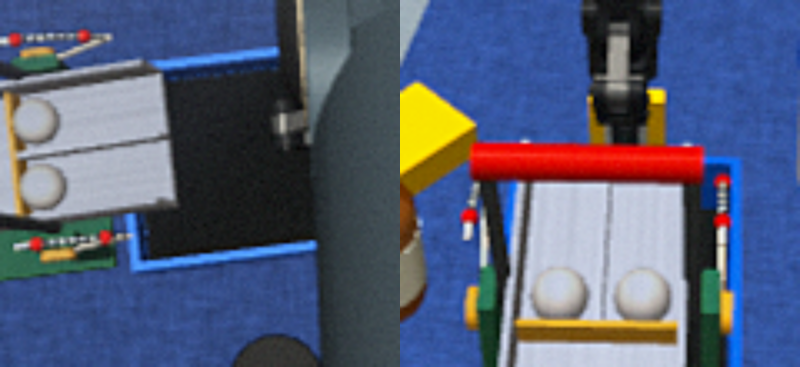

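drive_tool(claw=[0.5,0,0,0,0,0,0,0,0,0], travel=[[0,0,0],[0,0,0],[0,0,0],[0,0,0],[0,0,0],[0,0,-0.03],[0,0,-0.1],[0,0,-0.2],[0,0,-0.32],[0,0,-0.45]], yaw=[0,0,0,0,0,0,0,0,0,0])

```text
time_s: 10.45
tool_pos: [0.6334, -0.097, 0.1595]
orientation: [3.141, 0.0, -1.432]
contact_force: [0.9, -0.5, 0.0]
finger_gap: 1.002
```

drive_tool(claw=[0,0,0,0,0,0,0,0,0,0], travel=[[0,0,-0.13],[0,0,-0.26],[0,0,-0.38],[0,0,-0.48],[0,0,-0.55],[0,0,-0.59],[0,0,-0.6],[0,0,-0.6],[0,0,-0.6],[0,0,-0.6]], yaw=[0,0,0,0,0,0,0,0,0,0])

```text
time_s: 11.45
tool_pos: [0.6333, -0.097, 0.307]
orientation: [3.139, 0.001, -1.432]
contact_force: [1.0, 0.5, -0.5]
finger_gap: 0.994
```

```bash
python3 - <<'E'
from h import *
conv(.607,.102,.30,-1.431)
W=cam("wrist");im=env.snapshot("wrist");print(proj(W,(.607,.102,.233)))
T,S=cam("top"),cam("side");t=env.snapshot("top");s=env.snapshot("side")
bs=big(mask(s,(0,170,90),(6,255,255),(240,245,345,290)));print(bs[1],bs[2])
cv2.imwrite("pics/w5.png",cv2.resize(np.hstack([im,t]),(800,300))[:,:,::-1])
E
```

```text
pos [ 0.6333 -0.097   0.307 ] yaw -1.4325 t 11.45 F [ 1.   0.5 -0.5] gap 0.994
units [-0.803 -0.006  0.028] yaw -0.001
[-26.24265315 247.02611534]
602.5 ((290.0173645019531, 268.0458068847656), (68.17054748535156, 10.961823463439941), 1.0416266918182373)
```

View pics/w5.png

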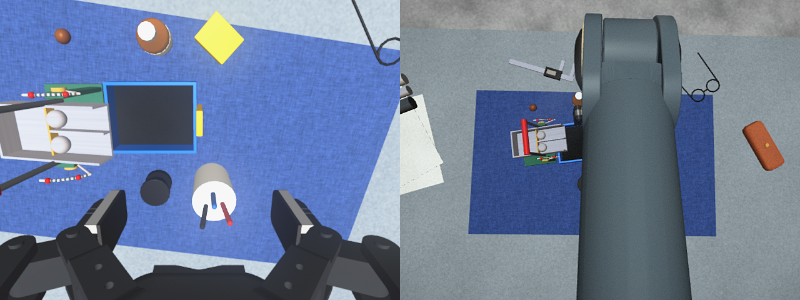

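drive_tool(claw=[0,0,0,0,0,0,0,0,0,0], travel=[[-0.05,0,0],[-0.15,-0.001,0],[-0.28,-0.002,0],[-0.42,-0.003,0],[-0.55,-0.004,0],[-0.66,-0.005,0.01],[-0.74,-0.006,0.02],[-0.79,-0.006,0.028],[-0.803,-0.006,0.028],[-0.803,-0.006,0.028]], yaw=[-0.001,-0.001,-0.001,-0.001,-0.001,-0.001,-0.001,-0.001,-0.001,-0.001])

```text
time_s: 12.6
tool_pos: [0.6076, 0.102, 0.3013]
orientation: [3.142, -0.0, -1.431]
contact_force: [-0.3, -0.8, -0.0]
finger_gap: 1.0
```

```bash
python3 - <<'E'
from h import *
W=cam("wrist");im=env.snapshot("wrist")
b=big(mask(im,(0,170,60),(6,255,255)));print(b[1],b[2],proj(W,(.607,.102,.233)));print(onz(W,b[2][0],.236))
conv(.607,.102,.214,-1.431)
cv2.imwrite("pics/w6.png",im[:,:,::-1])
E
```

```text
0.0 ((595.0, 366.0), (0.0, 0.0), 0.0) [318.03885872 253.64553594]
[ 0.5591966  -0.07697323  0.236     ]
pos [0.6079 0.101  0.3013] yaw -1.4323 t 12.65 F [ 0.2 -0.2 -0.4] gap 0.996
units [-0.004  0.003  0.349] yaw -0.001
```

View pics/w6.png

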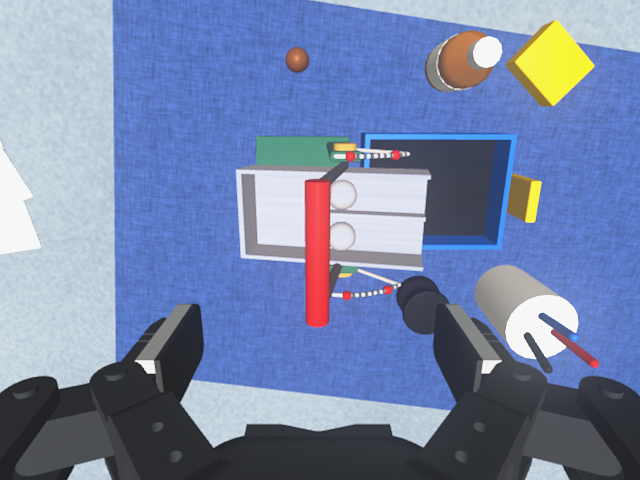

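drive_tool(claw=[0,0,0,0,0,0,0,0,0.4,0.6], travel=[[-0.002,0.001,0.03],[-0.004,0.002,0.08],[-0.004,0.002,0.15],[-0.004,0.002,0.22],[-0.004,0.002,0.28],[-0.004,0.002,0.32],[-0.004,0.002,0.345],[-0.004,0.002,0.349],[-0.004,0.002,0.349],[-0.004,0.002,0.349]], yaw=[0,0,0,0,0,0,0,0,0,0], newtons=30)

```text
time_s: 13.65
tool_pos: [0.6075, 0.1031, 0.2149]
orientation: [-3.14, 0.0, -1.431]
contact_force: [0.3, 0.2, 0.1]
finger_gap: 0.689
```

drive_tool(claw=[0.7,0.8,0.9,1,1,1,1,1,1,1], travel=[[0,0,0],[0,0,0],[0,0,0],[0,0,0],[0,0,0],[0,0,0],[0,0,0],[0,0,0],[0,0,0],[0,0,0]], yaw=[0,0,0,0,0,0,0,0,0,0])

```text
time_s: 14.65
tool_pos: [0.6071, 0.1029, 0.2144]
orientation: [-3.141, -0.0, -1.431]
contact_force: [-1.3, -0.2, 4.4]
finger_gap: 0.15
```

```bash
python3 - <<'E'
from h import *
conv(.607,.102,.214,-1.431)
A=np.array([.6088,.0799]);u=np.array([.1395,-.99])
s=env.read_state();x0=(s["tool_pos"][:2]-A)@u;print("x_s",x0,"tilt",np.arcsin(x0/.11))
w=s["orientation"][2];
a0=np.arcsin(x0/.11)
for deg in(-8,-4,0,5,10,15,20,25,30,35):
    a=np.radians(deg);dx=.11*(np.sin(a)-np.sin(a0));dz=.11*(np.cos(a)-np.cos(a0))
    print(deg,"tx",round(dx/.25,3),"tz",round(-dz/.25,3))
S=env.snapshot("side");b=big(mask(S,(0,170,90),(6,255,255),(240,245,345,290)));print(b[2])
E
```

```text
pos [0.6071 0.1029 0.2144] yaw -1.4311 t 14.65 F [-1.3 -0.2  4.4] gap 0.15
units [0.004 0.001 0.002] yaw -0.0
x_s -0.023034611861930135 tilt -0.2109670043486255
-8 tx 0.031 tz -0.005
-4 tx 0.061 tz -0.009
0 tx 0.092 tz -0.01
5 tx 0.13 tz -0.008
10 tx 0.169 tz -0.003
15 tx 0.206 tz 0.005
20 tx 0.243 tz 0.017
25 tx 0.278 tz 0.031
30 tx 0.312 tz 0.049
35 tx 0.345 tz 0.07
((311.5, 269.5), (11.0, 25.0), 90.0)
```

drive_tool(claw=[1,1,1,1,1,1,1,1,1,1], travel=[[0.01,0,-0.002],[0.031,0,-0.005],[0.061,0,-0.009],[0.092,0,-0.01],[0.13,0,-0.008],[0.169,0,-0.003],[0.206,0,0.005],[0.243,0,0.017],[0.278,0,0.031],[0.295,0,0.04]], yaw=[0,0,0,0,0,0,0,0,0,0])

```text
time_s: 15.7
tool_pos: [0.6172, 0.0314, 0.2042]
orientation: [-3.141, 0.003, -1.431]
contact_force: [-0.3, 3.1, 4.5]
finger_gap: 0.153
```

drive_tool(claw=[1,1,1,1,1,1,1,1,1,1], travel=[[0.017,0,0.009],[0.035,0,0.02],[0.05,0,0.03],[0.05,0,0.03],[0.05,0,0.03],[0.05,0,0.03],[0.05,0,0.03],[0.05,0,0.03],[0.05,0,0.03],[0.05,0,0.03]], yaw=[0,0,0,0,0,0,0,0,0,0])

```text
time_s: 16.7
tool_pos: [0.6191, 0.0177, 0.1961]
orientation: [-3.141, 0.0, -1.431]
contact_force: [1.8, 3.8, -2.3]
finger_gap: 0.154
```

```bash
python3 - <<'E'
from h import *
conv(.607,.102,.214,-1.431)
A=np.array([.6088,.0799]);u=np.array([.1395,-.99])
s=env.read_state();x0=(s["tool_pos"][:2]-A)@u;z=s["tool_pos"][2]+.019-.125;print("x_s",x0,"z",z,"tilt",np.degrees(np.arcsin(x0/.11)),np.degrees(np.arctan2(x0,z)))
t=env.snapshot("top");S=env.snapshot("side")
A=cv2.resize(t[180:290,165:335],(680,440));B=cv2.resize(S[220:400,235:355],(293,440))
cv2.imwrite("pics/c7.png",cv2.resize(np.hstack([A,B]),(800,362))[:,:,::-1])
E
```

```text
pos [0.6191 0.0177 0.1961] yaw -1.4307 t 16.7 F [ 1.8  3.8 -2.3] gap 0.154
units [-0.341  0.001 -0.071] yaw 0.0
x_s 0.0629890059687071 z 0.0901392603954238 tilt 34.93364121824987 34.945717875424435
```

View pics/c7.png

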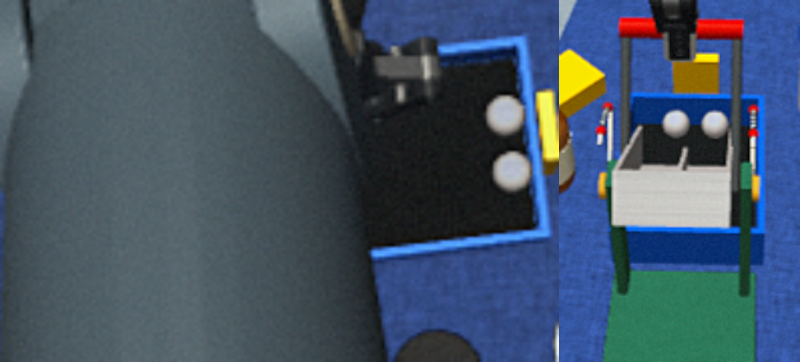

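drive_tool(claw=[1,1,1,1,1,1,1,1,1,1], travel=[[0,0,0],[0,0,0],[0,0,0],[0,0,0],[0,0,0],[0,0,0],[0,0,0],[0,0,0],[0,0,0],[0,0,0]], yaw=[0,0,0,0,0,0,0,0,0,0])

```text
time_s: 17.8
tool_pos: [0.619, 0.0177, 0.1961]
orientation: [-3.142, 0.0, -1.431]
contact_force: [2.1, 4.2, -2.5]
finger_gap: 0.151
```

```bash
python3 - <<'E'
from h import *
S=cam("side");im=env.snapshot("side");m=mask(im,(0,170,90),(6,255,255),(240,215,345,240));ys,xs=np.where(m>0)
print(xs.min(),xs.max(),ys.min(),ys.max())
A=np.array([.6088,.0799]);u=np.array([.1395,-.99]);n=np.array([.99,.1395])
for d in(31,33,35,37,39):
    a=np.radians(d)
    for h in(0,):
        P=[proj(S,np.r_[A+u*.11*np.sin(a)+n*k,.125+.11*np.cos(a)]).round(1) for k in(.042,-.042)];print(d,P)
s=[ys[xs==c] for c in (xs.min()+4,xs.max()-4)];print([(v.min(),v.max()) for v in s])
print(env.read_state()["tool_pos"],env.read_state()["time_s"])
E
```

```text
265 325 229 238
31 [array([265. , 234.1]), array([327.1, 235.2])]
33 [array([265.4, 233.7]), array([327.1, 234.7])]
35 [array([265.8, 233.3]), array([327.1, 234.4])]
37 [array([266.1, 233.1]), array([327.1, 234.1])]
39 [array([266.5, 233. ]), array([327.1, 234. ])]
[(np.int64(229), np.int64(237)), (np.int64(230), np.int64(238))]
[0.61903839 0.01773809 0.19612776] 17.85
```

drive_tool(claw=[1,1,1,1,1,1,1,1,1,1], travel=[[0,0,0],[0,0,0],[0,0,0],[0,0,0],[0,0,0],[0,0,0],[0,0,0],[0,0,0],[0,0,0],[0,0,0]], yaw=[0,0,0,0,0,0,0,0,0,0])

```text
time_s: 18.85
tool_pos: [0.619, 0.0177, 0.1961]
orientation: [-3.142, 0.0, -1.431]
contact_force: [2.5, 5.2, -2.2]
finger_gap: 0.147
```

drive_tool(claw=[1,1,1,1,1,1,1,1,1,1], travel=[[-0.015,0,-0.01],[-0.033,0,-0.021],[-0.067,0,-0.039],[-0.102,0,-0.053],[-0.139,0,-0.065],[-0.176,0,-0.073],[-0.214,0,-0.078],[-0.238,0,-0.08],[-0.252,0,-0.08],[-0.252,0,-0.08]], yaw=[0,0,0,0,0,0,0,0,0,0])

```text
time_s: 19.85
tool_pos: [0.6113, 0.0744, 0.2181]
orientation: [-3.14, -0.009, -1.434]
contact_force: [-0.6, -4.0, 6.7]
finger_gap: 0.152
```

```bash
python3 - <<'E'
from h import *
conv(.6088,.0799,.216,-1.431)
t,S=env.snapshot("top"),env.snapshot("side")
A=np.array([.6088,.0799]);u=np.array([.1395,-.99])
s=env.read_state();x0=(s["tool_pos"][:2]-A)@u;print("x_s",x0,np.degrees(np.arcsin(x0/.11)))
E
```

```text
pos [0.6113 0.0744 0.2181] yaw -1.4337 t 19.85 F [-0.6 -4.   6.7] gap 0.152
units [-0.023  0.007  0.008] yaw -0.002
x_s 0.005769185267175278 3.006379051711929
```

drive_tool(claw=[1,1,1,1,1,1,1,1,1,1], travel=[[0,0,0],[0,0,0],[0,0,0],[0,0,0],[0,0,0],[0,0,0],[0,0,0],[0,0,0],[0,0,0],[0,0,0]], yaw=[0,0,0,0,0,0,0,0,0,0])

```text
time_s: 20.95
tool_pos: [0.6113, 0.0744, 0.2181]
orientation: [-3.14, -0.008, -1.434]
contact_force: [-1.2, -3.2, 7.4]
finger_gap: 0.149
```

```bash
cat > tilt.py <<'E'
from h import *
conv(.6088,.0799,.216,-1.431)
A=np.array([.6088,.0799]);u=np.array([.1395,-.99]);n=np.array([.99,.1395])
s=env.read_state();x0=(s["tool_pos"][:2]-A)@u;print("tcp x_s",x0,np.degrees(np.arcsin(x0/.11)))
S=cam("side");im=env.snapshot("side")
m=mask(im,(0,170,90),(6,255,255),(240,215,345,290));m=cv2.morphologyEx(m,cv2.MORPH_OPEN,np.ones((3,3)))
ys,xs=np.where(m>0);print("bar",xs.min(),xs.max(),np.median(ys[(xs<275)]),np.median(ys[xs>310]))
for d in(-12,-8,-4,-2,0,2,4,8):
    a=np.radians(d);print(d,[proj(S,np.r_[A+u*.11*np.sin(a)+n*k,.125+.11*np.cos(a)]).round(1).tolist() for k in(.037,-.037)])
E
python3 tilt.py
```

```text
pos [0.6113 0.0744 0.2181] yaw -1.434 t 20.95 F [-1.2 -3.2  7.4] gap 0.149
units [-0.023  0.007  0.008] yaw -0.002
tcp x_s 0.005761670716979729 3.0024595551514777
bar 259 332 251.0 252.0
-12 [[261.5, 268.8], [322.4, 269.9]]
-8 [[262.1, 263.7], [322.5, 264.7]]
-4 [[262.7, 258.9], [322.6, 259.9]]
-2 [[263.0, 256.6], [322.7, 257.6]]
0 [[263.4, 254.5], [322.7, 255.5]]
2 [[263.7, 252.4], [322.8, 253.4]]
4 [[264.0, 250.4], [322.8, 251.4]]
8 [[264.7, 246.8], [322.9, 247.8]]
```

drive_tool(claw=[1,1,1,1,1,1,1,1,1,1], travel=[[-0.006,0,0],[-0.012,0,0],[-0.018,0,0],[-0.023,0,0],[-0.023,0,0],[-0.023,0,0],[-0.023,0,0],[-0.023,0,0],[-0.023,0,0],[-0.023,0,0]], yaw=[0,0,0,0,0,0,0,0,0,0])

```text
time_s: 22.0
tool_pos: [0.6107, 0.0791, 0.2181]
orientation: [-3.141, -0.009, -1.435]
contact_force: [-0.4, -5.0, 5.9]
finger_gap: 0.151
```

```bash
python3 tilt.py; python3 - <<'E'
from h import *
s=env.read_state();print(s["qpos"].round(3),s["tau"].round(1),s["ft_torque"].round(2))
cv2.imwrite("pics/s8.png",cv2.resize(np.hstack([env.snapshot("side"),env.snapshot("wrist")]),(800,300))[:,:,::-1])
E
```

```text
pos [0.6107 0.0791 0.2181] yaw -1.4346 t 22.0 F [-0.4 -5.   5.9] gap 0.151
units [-0.004  0.007  0.008] yaw -0.002
tcp x_s 0.0010211552017190197 0.5318974879180879
bar 259 332 253.0 254.0
-12 [[261.5, 268.8], [322.4, 269.9]]
-8 [[262.1, 263.7], [322.5, 264.7]]
-4 [[262.7, 258.9], [322.6, 259.9]]
-2 [[263.0, 256.6], [322.7, 257.6]]
0 [[263.4, 254.5], [322.7, 255.5]]
2 [[263.7, 252.4], [322.8, 253.4]]
4 [[264.0, 250.4], [322.8, 251.4]]
8 [[264.7, 246.8], [322.9, 247.8]]
[ 0.041  0.404 -0.325  1.684  0.154  1.078 -1.767] [ -3.1 -41.3  -5.4 -20.7  -1.5  -0.7  -0. ] [-1.48 -0.02 -0.01]
```

View pics/s8.png

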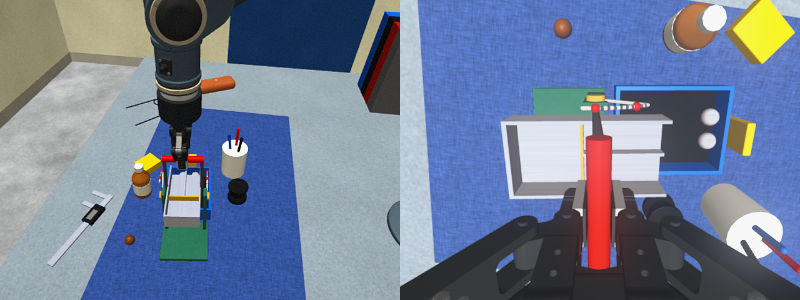

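drive_tool(claw=[1,1,1,1,1,1,1,1,1,1], travel=[[-0.003,0,0],[-0.006,0,0],[-0.006,0,0],[-0.006,0,0],[-0.006,0,0],[-0.006,0,0],[-0.006,0,0],[-0.006,0,0],[-0.006,0,0],[-0.006,0,0]], yaw=[0,0,0,0,0,0,0,0,0,0])

```text
time_s: 23.15
tool_pos: [0.6104, 0.0809, 0.2179]
orientation: [-3.141, -0.009, -1.435]
contact_force: [-0.0, -5.2, 6.1]
finger_gap: 0.152
```

```bash
python3 tilt.py | head -4
```

```text
pos [0.6104 0.0809 0.2179] yaw -1.4346 t 23.15 F [-0.  -5.2  6.1] gap 0.152
units [0.003 0.007 0.008] yaw -0.002
tcp x_s -0.0007656764462258082 -0.39882166462581314
bar 259 332 254.0 255.0
```

drive_tool(claw=[0.8,0.6,0.4,0.2,0,0,0,0,0,0], travel=[[0,0,0],[0,0,0],[0,0,0],[0,0,0],[0,0,0],[0,0,0],[0,0,0],[0,0,0],[0,0,0],[0,0,0]], yaw=[0,0,0,0,0,0,0,0,0,0])

```text
time_s: 24.2
tool_pos: [0.6092, 0.0871, 0.2166]
orientation: [-3.141, -0.0, -1.431]
contact_force: [0.2, 0.4, 0.8]
finger_gap: 1.004
```

```bash
python3 tilt.py |head -4
```

```text
pos [0.6092 0.0871 0.2166] yaw -1.431 t 24.2 F [0.2 0.4 0.8] gap 1.004
units [0.028 0.006 0.002] yaw -0.0
tcp x_s -0.007046314077415693 -3.6727333853974553
bar 259 332 254.0 256.0
```

drive_tool(claw=[0,0,0,0,0,0,0,0,0,0], travel=[[0.01,0,-0.03],[0.01,0,-0.09],[0.01,0,-0.17],[0.01,0,-0.26],[0.01,0,-0.35],[0.01,0,-0.43],[0.01,0,-0.48],[0.01,0,-0.5],[0.01,0,-0.5],[0.01,0,-0.5]], yaw=[0,0,0,0,0,0,0,0,0,0])

```text
time_s: 25.25
tool_pos: [0.6091, 0.0845, 0.3407]
orientation: [3.14, -0.0, -1.431]
contact_force: [-0.4, 0.2, -0.8]
finger_gap: 1.0
```

drive_tool(claw=[0,0,0,0,0,0,0,0,0,0], travel=[[0.05,0,0],[0.15,0,0],[0.28,0,0],[0.42,0,0],[0.56,0,0],[0.7,0,0],[0.82,0,0],[0.92,0,0],[0.98,0,0],[1.0,0,0]], yaw=[0,0,0,0,0,0,0,0,0,0])

```text
time_s: 26.25
tool_pos: [0.6439, -0.1657, 0.3406]
orientation: [3.14, -0.0, -1.434]
contact_force: [-0.7, 0.6, 0.3]
finger_gap: 0.999
```

```bash
python3 - <<'E'
from h import *
T,S=cam("top"),cam("side");t,s=env.snapshot("top"),env.snapshot("side")
bt=big(mask(t,(0,170,90),(6,255,255),(205,185,235,258)));bs=big(mask(s,(0,170,90),(6,255,255),(245,240,327,270)))
print(bt[1:],bs[1:]);X,e=tri(T,bt[2][0],S,bs[2][0]);print(X,e)
A=np.array([.6088,.0799]);u=np.array([.1395,-.99]);x0=(X[:2]-A)@u;print("x_s",x0,np.degrees(np.arcsin(x0/.11)))
print(env.read_state()["tool_pos"])
A=cv2.resize(t[140:310,165:425],(780,510));B=cv2.resize(s[220:400,235:355],(340,510))
cv2.imwrite("pics/c9.png",cv2.resize(np.hstack([A,B]),(800,364))[:,:,::-1])
E
```

```text
(222.0, ((214.25741577148438, 217.07424926757812), (56.51811218261719, 8.65682315826416), 84.2894058227539)) (566.5, ((291.6258544921875, 254.97267150878906), (67.02977752685547, 10.026355743408203), 1.7899105548858643))
[0.60986029 0.0806046  0.23534977] 0.0011573750515369385
x_s -0.0005496467735676449 -0.2862961036353818
[ 0.64423289 -0.16315633  0.34103134]
```

```bash
python3 - <<'E'
from h import *
T=cam("top");t=env.snapshot("top");t0=cv2.imread("pics/top0.png")[:,:,::-1].copy()
m=mask(t,(0,0,110),(180,70,255),(268,195,335,262))
for c in cv2.findContours(m,cv2.RETR_EXTERNAL,cv2.CHAIN_APPROX_NONE)[0]:
    if cv2.contourArea(c)>30: p,r=cv2.minEnclosingCircle(c);print("ball?",p,r,cv2.contourArea(c),onz(T,p,.021).round(3))
for n,(x0,y0,x1,y1) in dict(notes=(315,135,362,182),oil=(270,140,305,182),loupe=(280,276,315,312),mug=(330,262,378,308),brown=(203,162,222,182),tabregion=(300,200,345,250)).items():
    d=cv2.absdiff(t[y0:y1,x0:x1],t0[y0:y1,x0:x1]).max(2);print(n,(d>40).sum())
b=mask(t,(22,130,150),(32,255,255),(310,195,350,250))
if b.any(): 
    r=big(b)[2];print("tab",r,onz(T,r[0],.082), "want .634 -.095")
s=env.snapshot("side");m=mask(s,(100,150,100),(115,255,255),(250,240,345,345));print("side tray area",(m>0).sum())
E
```

```text
ball? (320.1666564941406, 231.27777099609375) 5.840047836303711 89.5 [ 0.614 -0.079  0.021]
ball? (318.2894592285156, 214.42105102539062) 5.8847975730896 89.0 [ 0.648 -0.075  0.021]
notes 731
oil 0
loupe 0
mug 21
brown 0
tabregion 1574
tab ((331.3077087402344, 217.96157836914062), (20.589767456054688, 5.085423946380615), 82.87498474121094) [ 0.63246887 -0.09835664  0.082     ] want .634 -.095
side tray area 3347
```

```bash
python3 - <<'E'
from h import *
s=env.snapshot("side");s0=cv2.imread("pics/side0.png")[:,:,::-1].copy()
for n,(x0,y0,x1,y1) in dict(notes=(212,243,252,268),oil=(207,258,246,320),mug=(350,200,400,286),loupe=(360,284,402,328)).items():
    d=cv2.absdiff(s[y0:y1,x0:x1],s0[y0:y1,x0:x1]).max(2);print(n,(d>40).sum())
for im in(s0,s): print(big(mask(im,(22,130,120),(32,255,255),(205,235,262,285)))[1:])
print(env.read_state()["time_s"]);env.close_job()
E
```

```text
notes 0
oil 0
mug 571
loupe 0
(513.5, ((235.69662475585938, 258.8146057128906), (20.775959014892578, 37.41792678833008), 57.9946174621582))
(531.0, ((237.4325714111328, 261.2921447753906), (26.817949295043945, 37.735923767089844), 57.9946174621582))
26.5
the job is handed in; nothing more can be done
```

I handed the job in at 26.5 s. The tray is under the lip with both balls in it, and the pan is back level.

- **Tray:** I carried it by its tab and set it on the bench under the lip. The tab came to rest about 4 mm from the planned spot.
- **Tipping:** I held the bar at 34.9° by the tool pose for about 2.5 s, and both balls rolled into the tray. The side view agreed but barely changes with angle there, so it is a weak check.
- **Back to level:** The arm first stopped 3° short of level, so I nudged it back. After release, two camera views put the pan at about −0.3°.
- **Last picture check:**
  - Both balls lie in the tray at (0.614, −0.079) and (0.648, −0.075).
  - The oil bottle, loupe and brown look-alike ball are unchanged.

Two comparisons disagreed between views. The note block differed in the top view, where I think the arm was in the way, but its region did not change in the side view. Its yellow outline there did shift by about 3 px, probably because the tray's yellow tab had come close to that area. The mug differed in the side view, I think because the tray had moved away behind it, and was nearly unchanged from the top. I could not view a final picture because the limit of 12 was reached.

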